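# Clamp an amplifier card in the turnbuckle board holder

### The arm

A 6-joint arm with a two-finger parallel gripper is mounted at the origin on the work surface. World frame = base frame: x ahead of the robot, y to its left, z up, the work surface at z = 0. Lengths are in m, angles in degrees, forces in N, time in s.
With the tool pointing down it reaches from about 0.275 to 0.825 m from the base axis. Payload 5.2 kg.
Tool frame: the origin (TCP) lies at the very end of the fingers, on their centre line; the grasp point (between the pads) lies 19 mm behind it; z points along the fingers, y is the line along which they close (so a half turn about z gives the same grasp; the last joint's range is limited). The gripper opens to 93 mm and grips with 3 to 60 N. Pads are 15 mm wide; open, the fingers measure 128 mm over their backs; the gripper's body (75 mm by 188 mm) begins 65 mm behind the grasp point.
Start: joints at [51.578, 14.817, 87.949, -0, 77.235, -11.62], TCP at [0.248, 0.491, 0.219] pointing down, gripper open.
Joint ranges: [-179.93, 179.93], [-52.35, 119.4], [10.71, 147.94], [-69.91, 249.91], [12.55, 155.21], [-178.61, 178.61]. Speed limits (degrees/s): [147.25, 147.25, 180, 180, 180, 180].

### API

Orientations are given as [roll, pitch, yaw] about the fixed x, y, z axes, in that order (R = Rz(yaw) Ry(pitch) Rx(roll)).
In Python, from station import sense, get_image, hand_in gives the robot as it stands.
- The arm moves only by the tool servo_tool, never from a script. Its argument "commands" is a list of rows, each a list of 3 entries, a list of its own where there are three numbers: the opening, from 0 (shut) to 1 (fully open), then the shift along the tool's x, y, z normalised to -1 to 1, where 1 is 0.25 m, then the turn about the tool's z normalised to -1 to 1, where 1 is 45 degrees. In form: [[gripper, [tx, ty, tz], spin], ...]. A call has 1 to 20 rows; each row shifts and turns the commanded pose from where the row before left it, along the tool's axes as they then stand; what a row does not reach is not made up. A row lasts 1/8 s, in which the tool goes at most 62.5 mm and 10.7 degrees, less where a joint would pass 70% of its speed; a pose out of reach is approached as far as the arm can. A call with a number of a shift or a turn outside -1 to 1 is refused whole. A call with a gripper value outside its range is refused whole. The fingers move at their own pace and stop on an object; "force" is the grip in N (left out, the last holds). Time passes only in rows, so rows that do not move let the fingers close. It gives the time, the measured TCP pose, the force, the opening and the grip force at its end, in the units of the state.
- sense(): the state, without advancing time (a new reading comes with each control period).
- get_image(name): name is "scene" or "side" or "wrist"; returns a dict with "color" (420x560x3 uint8, blue, green, red), "z_map" (420x560 float32, m along the optical axis (not along the pixel's ray), 0 where there is no reading), "fx", "fy", "cx", "cy" (pixels), "dist_coeffs" ([k1, k2, p1, p2, k3] as OpenCV has them; the pictures are not rectified), "extrinsics" (4x4, takes a point from camera to world coordinates). Camera axes: x right, y up, looking along -z (the intrinsics and any distortion apply to the point x, -y, -z); pixel columns grow to the right and rows downward; lengths in m; the calibration is good to about 2 mm. A picture is of the moment at which its call begins.
- hand_in(): hands the job in; it is judged then, once.
The state is a dict: "time_s": time; "joints": joint angles; "qvel": joint speeds; "effort": joint torques, N m; "tcp_pos": TCP position; "orientation": TCP orientation; "wrist_force": force on the tool from outside, world axes, zero at the start; "ft_torque": the same for the moment, N m; "gripper_width": finger opening in m; "grip_force": force on a finger pad.
Only numpy, scipy, OpenCV 4.12 (cv2) and the standard library are available. Lean on these libraries where they do the work, as an engineer would, in place of code of your own. Each camera call takes 0.05 s, during which the arm holds its last target. There are 200 camera calls.

### The job

Pull the amplifier card straight up off the test stand, past its two sprung catches, and lay it flat, heat sink up, on the two ledges between the blue jaws of the board holder. Let go of it, then turn the spoked turnbuckle sleeve until both jaws have drawn in and grip the ends of the card firmly. Do not drop the card, and leave the bottle, screwdriver and multimeter where they are.

Things in the scene. Friction and masses are not known exactly. Their poses are not given: they have to be found in the camera images.
- stand: Fixed test stand: black base 100 x 210 x 10 mm (x, y, z), two aluminium rails, tops 45 mm above the bench; the card lies centred on them, its length along y. Origin: centre of the underside.
- catch_left: Sprung catch at the +y end of the card on the stand (its twin is at the -y end): orange ball nose, radius 10 mm, reaching 2 mm over the card's upper edge, on a steel tab 72 mm high. Both spring outwards when the card is pulled straight up (some 10 to 15 N with its weight; free after some 15 mm of lift). Origin: at bench height, 73 mm from the stand's centre.
- card_mid (a point): Loose card, 0.35 kg: green board 80 x 130 x 6 mm (x, y, z), black heat sink on its middle 36 (x) x 90 (y) x 32 mm high, to be grasped across x at its middle; beside it the board is bare for 25 mm either way in y (parts 14 mm high near the corners). This point is the centre, 22 mm above the underside: board top 16 mm below it, heat sink top 16 mm above. Either way round is right.
- card: The same card; origin at the centre of its underside, axes as card_mid.
- bed (a point): Fixed point midway between the holder's jaws, level with the tops of their ledges, 60 mm above the bench: the centre of the card's underside belongs here, card's y along this y. y runs from jaw to jaw, x along the jaws (100 mm long), away from the sleeve. Has the holder's yaw. Holder: steel base 225 x 280 x 12 mm, fixed, the sleeve on the side towards the robot.
- jaw_left: Blue jaw on the holder's +y side. Its inner (clamping) face rises 14 mm above an aluminium ledge 22 mm wide that points inwards. Moves along y, 2.5 mm inwards per rad of sleeve turn; the two faces are 150 mm apart with the sleeve at 0. Origin: in the plane of the clamping face, at bench height, 65 mm from the jaw's middle towards the sleeve.
- jaw_right: The matching blue jaw on the -y side, mirror image of the left; both move in together.
- sleeve_mid (a point): Middle of the turnbuckle sleeve on its axis, 80 mm above the bench, 140 mm from bed in -x. Sleeve 76 mm long, 26 mm thick, along y (axes as bed). Four steel spokes 10 mm thick stand out from its middle, 90 degrees apart, each ending in a red 14 mm ball centred 50 mm from the axis. Push a spoke along its arc: a straight push can jam on one that leans back. Jaw uprights: at least 60 mm off in y, 16 mm above the axis.
- sleeve (a joint): Turn of the sleeve, rad. At 0 and each quarter turn a spoke points straight up. Grows, tightening, as the upper spoke is pushed in the holder's +x, towards the bed. Stiff (0.15 N m friction): it stays where it is left and holds the grip. Starts between 0 and 1.2; the jaws meet the card near 4.0, where the force needed rises sharply. Stop at 5.6.
- flux: Bystander: clear bottle with red cap, 42 mm wide, 100 mm high. Origin at the underside.
- driver: Bystander: screwdriver lying on the bench.
- meter: Bystander: yellow multimeter 85 x 165 x 42 mm lying on the bench.
Mind the look-alikes: they are no part of the job. Of the things that look like the stand, the smallest one is meant.

How it is judged (in metres and radians):
On the way, in this order (a step that is already met when the one before it is completed fails the run):
1. the card has been pulled clear of the stand's catches (z of card_mid in the frame of stand above 0.097 m), for 0.1 s.
2. the card lies flat on both ledges of the holder, between the jaws, and has been let go (x of card_mid in the frame of bed between -0.015 and 0.015 m and y of card_mid in the frame of bed between -0.012 and 0.012 m and z of card_mid in the frame of bed between 0.018 and 0.026 m and angle between card_mid's own z axis and vertical below 0.06 rad and contact force between the fingers and card below 0.2 N), for 0.2 s.
At the end, for the whole second after the job is handed in: The card lies flat on both ledges, within 15 mm of the bed point along the jaws and 4 mm across, square to the jaws within 0.06 rad and level within 0.06 rad; both jaws press on it with more than 8 N each (its weight alone gives less); sleeve past 3.5 rad; card at rest, everything released (x of card_mid in the frame of bed between -0.015 and 0.015 m and y of card_mid in the frame of bed between -0.004 and 0.004 m and z of card_mid in the frame of bed between 0.018 and 0.026 m and angle between card_mid's own z axis and vertical below 0.06 rad and angle between the y axis of card_mid and the y axis of bed, either way round below 0.06 rad and contact force between card and jaw_left above 8 N and contact force between card and jaw_right above 8 N and linear speed of card below 0.01 m/s and value of joint sleeve above 3.5 rad); the robot touches nothing.
It fails at once if the flux bottle is knocked or moved more than 30 mm (distance of flux from where it was at the start of the episode above 0.03 m).
It fails at once if the screwdriver is knocked or moved more than 30 mm (distance of driver from where it was at the start of the episode above 0.03 m).
It fails at once if the multimeter is knocked or moved more than 30 mm (distance of meter from where it was at the start of the episode above 0.03 m).
It fails at once if the card is dropped to the bench (height (world z) of card_mid below 0.04 m).
It also fails if it takes over 67 s, if anything falls off the work surface, if the arm or the gripper's body presses on something with over 40 N, if the wrist force passes 120 N, or if a joint passes its speed limit or range.

## Working session

There is one attempt and no reset: what is moved stays moved. The work goes in short steps, Python scripts to look and compute and a tool call to move; the robot and the scene stay as the last step left them, time stands still between calls to the robot, and variables do not carry over. Pictures are saved under pics/ and viewed, at most 10 in all, crops included, and the job is handed in when it is done.

Besides the shell and the picture viewer there is one more tool, called as name(argument=value, ...), one argument or row to a line, values as JSON. servo_tool: Moves the arm, as the interface text tells. Scaled input: -1 to 1 covers 0.25 m each way for a shift and 45 degrees each way for a turn. Its arguments: {"type":"object","properties":{"commands":{"type":"array"},"force":{"type":"number"}},"required":["commands"]}

```bash
mkdir -p pics
cat > h.py <<'E'
import numpy as np, cv2, pickle
from station import sense, get_image, hand_in
def cap(n):
    im=get_image(n); pickle.dump(im,open(f'pics/{n}.pkl','wb')); return im
def load(n): return pickle.load(open(f'pics/{n}.pkl','rb'))
def rays(im,uv):
    K=np.array([[im['fx'],0,im['cx']],[0,im['fy'],im['cy']],[0,0,1]])
    p=cv2.undistortPoints(np.array(uv,float).reshape(-1,1,2),K,np.array(im['dist_coeffs'],float))[:,0]
    d=np.c_[p[:,0],-p[:,1],-np.ones(len(p))]; E=np.array(im['extrinsics'])
    return E[:3,3],d@E[:3,:3].T
def onplane(im,uv,z):
    o,d=rays(im,uv); return o+d*((z-o[2])/d[:,2])[:,None]
def cloud(im):
    h,w=im['z_map'].shape; v,u=np.mgrid[:h,:w]
    o,d=rays(im,np.c_[u.ravel(),v.ravel()])
    return (o+d*im['z_map'].reshape(-1,1)).reshape(h,w,3)
E
python3 - <<'E'
from h import *
s=cap('scene');t=cap('side');cap('wrist')
cv2.imwrite('pics/a.png',cv2.resize(s['color'],(800,600)));cv2.imwrite('pics/b.png',cv2.resize(t['color'],(800,600)))
print(sense()); print(np.round(s['extrinsics'],3),np.round(t['extrinsics'],3),s['fx'],s['dist_coeffs'])
E
```

```text
{'time_s': 0.15, 'joints': array([ 5.15778953e+01,  1.48487830e+01,  8.79942826e+01, -6.01889162e-04,
        7.72342584e+01, -1.16187964e+01]), 'qvel': array([ 0.00730945, -0.05882279, -0.14074199,  0.03284019, -0.05771032,
       -0.00118857]), 'effort': array([ 1.41169683e-03, -4.37644029e+01, -2.84231669e+01,  7.19633047e-02,
        3.81409738e-02, -1.03927591e-04]), 'tcp_pos': array([0.24773447, 0.49060215, 0.21803374]), 'orientation': array([-1.79924142e+02, -1.49981717e-02,  1.53196815e+02]), 'wrist_force': array([0.01014813, 0.085798  , 0.81930933]), 'ft_torque': array([-0.02798384, -0.01495268, -0.00818927]), 'grip_force': 0.0, 'gripper_width': 0.09298366554513238}
[[-0.408 -0.715  0.567  1.429]
 [ 0.913 -0.31   0.266  0.534]
 [-0.014  0.626  0.779  1.316]
 [ 0.     0.     0.     1.   ]] [[ 0.837  0.331 -0.436 -0.011]
 [-0.547  0.537 -0.642 -0.666]
 [ 0.022  0.776  0.631  0.874]
 [ 0.     0.     0.     1.   ]] 543.0605659739509 [-0.05996685  0.          0.          0.          0.        ]
```

View pics/a.png

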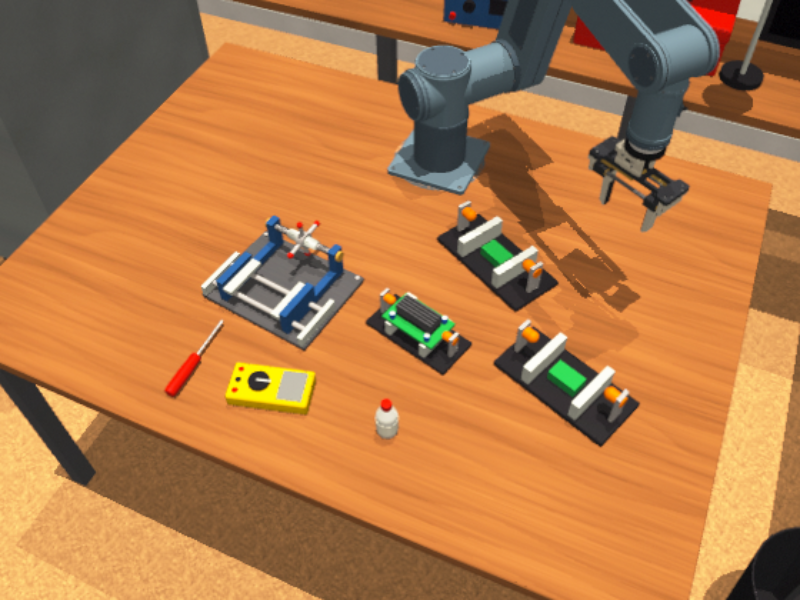

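View pics/b.png

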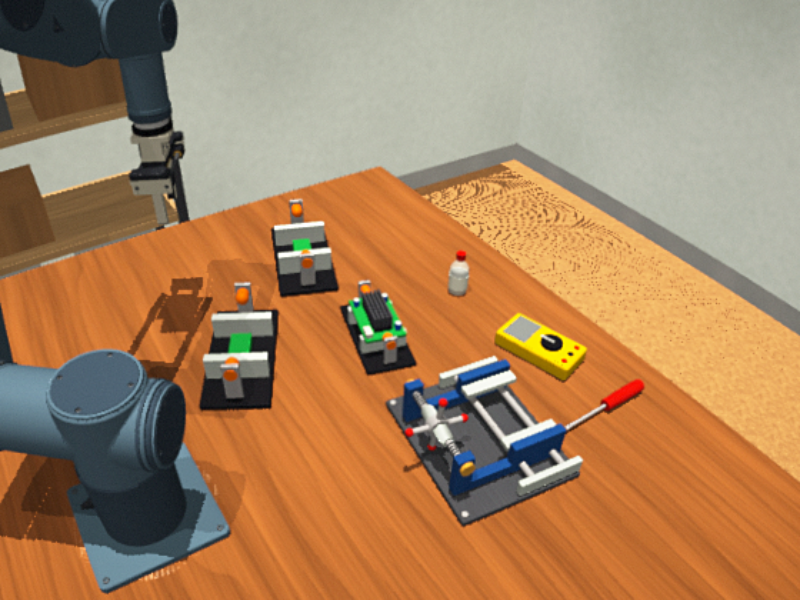

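The scene picture (800x600) shows the loose card at (418,318) on the smallest stand. There are two larger look-alike stands with a small green block, at (497,255) and (567,375). The holder is at (285,280), with its sleeve and red balls at (302,240) on the robot's side. The side view agrees: card at (377,315), look-alikes at (240,345) and (303,255). I choose the small stand with the card.

Run:
```python
from h import *
def rect(P):
    (c,s,a)=cv2.minAreaRect(P[:,:2].astype(np.float32)*1000); return np.round(c,1),np.round(s,1),round(a,1)
for n in('scene','side'):
    im=load(n);C=cloud(im);hsv=cv2.cvtColor(im['color'],cv2.COLOR_BGR2HSV);H,S,V=[hsv[...,i].astype(int) for i in range(3)]
    z=C[...,2]; k=560/800
    win=np.zeros(z.shape,bool)
    if n=='scene': win[int(270*k):int(380*k),int(360*k):int(475*k)]=1
    else: win[int(275*k):int(375*k),int(335*k):int(418*k)]=1
    hs=win&(z>.074)&(z<.092)&(V<90); P=C[hs]; print(n,'sink',len(P),P[:,2].mean().round(4),rect(P))
    g=win&(H>45)&(H<80)&(S>120)&(z>.03); P=C[g]; P=P[(P[:,2]>.046)&(P[:,2]<.056)];print('board',len(P),np.median(P[:,2]),rect(P))
    o=(win&(H>8)&(H<20)&(S>200)&(V>150)&(z>.04)).astype(np.uint8)
    N,L,st,ce=cv2.connectedComponentsWithStats(o)
    for i in range(1,N):
        if st[i,4]>8: print('orange',st[i,4],ce[i],C[L==i].mean(0).round(4))
    win[:]=0
    if n=='scene': win[int(205*k):int(350*k),int(195*k):int(370*k)]=1
    else: win[int(350*k):int(525*k),int(380*k):int(590*k)]=1
    b=win&(z>.007)&(z<.018)&(S<80);P=C[b];print('base',len(P),np.median(P[:,2]),rect(P))
    b=win&(H>100)&(H<125)&(S>130)&(V>60)
    N,L,st,ce=cv2.connectedComponentsWithStats(b.astype(np.uint8))
    for i in range(1,N):
        if st[i,4]>30:
            P=C[L==i]; print('blue',st[i,4],ce[i].round(), P.min(0).round(3),P.max(0).round(3)); Q=P[(P[:,2]>.069)&(P[:,2]<.079)]
            if len(Q)>15: print('  top',len(Q),rect(Q))
    w=win&(z>.055)&(z<.065)&(S<60)&(V>150)
    N,L,st,ce=cv2.connectedComponentsWithStats(w.astype(np.uint8))
    for i in range(1,N):
        if st[i,4]>30: print('ledge',st[i,4],ce[i].round(),rect(C[L==i]))
    r=win&((H<5)|(H>174))&(S>150)&(z>.02)
    N,L,st,ce=cv2.connectedComponentsWithStats(r.astype(np.uint8))
    for i in range(1,N):
        if st[i,4]>5: print('red',st[i,4],ce[i].round(1),np.median(C[L==i],0).round(4))
s=load('scene')['color'][140:270,135:340]; cv2.imwrite('pics/c.png',cv2.resize(s,(800,507),interpolation=cv2.INTER_CUBIC))
```

```text
scene sink 205 0.081 (array([537.1, 167.4]), array([89.2, 38. ]), 74.2)
board 380 0.05072518655618552 (array([534.8, 165. ]), array([133.3,  83.1]), 73.8)
orange 30 [272.46666667 209.63333333] [0.5487 0.1104 0.1044]
orange 17 [311.29411765 235.70588235] [0.5615 0.2369 0.0633]
orange 10 [318.  238.8] [0.5617 0.2576 0.0601]
base 2505 0.012064169117952162 (array([ 596.8, -120.7]), array([354.3, 335.9]), 82.9)
blue 256 [189. 169.] [ 0.423 -0.242  0.016] [ 0.511 -0.212  0.102]
blue 675 [217. 205.] [ 0.446 -0.11   0.013] [1.429 0.534 1.316]
  top 155 (array([563.6, -70.7]), array([ 21.2, 179.5]), 81.9)
blue 205 [162. 191.] [ 0.526 -0.258  0.017] [1.429 0.534 1.316]
  top 144 (array([ 579.4, -241.1]), array([22.4, 99.6]), 80.9)
ledge 182 [169. 192.] (array([ 578.8, -224.2]), array([ 25.8, 102. ]), 82.8)
ledge 113 [201. 209.] (array([ 598.6, -101.2]), array([18.2, 99.3]), 83.0)
red 6 [221.3 155.8] [ 0.4015 -0.1321  0.0889]
red 11 [209.1 157.4] [ 0.4597 -0.1408  0.1318]
red 15 [202.9 178.6] [ 0.5022 -0.1462  0.0765]
side sink 287 0.0821 (array([530.9, 166.4]), array([94.5, 37.2]), 74.4)
board
[... 344 characters left out ...]
-0.011 -0.666  0.016] [ 0.647 -0.056  0.874]
  top 202 (array([597.6, -79.5]), array([20.3, 98.6]), 79.4)
blue 260 [288. 280.] [ 0.443 -0.07   0.003] [0.533 0.01  0.101]
  top 20 (array([457.4, -65.7]), array([ 8. , 29.1]), 65.3)
blue 1290 [355. 321.] [-0.011 -0.666  0.013] [ 0.625 -0.167  0.874]
  top 283 (array([ 523.7, -237.5]), array([ 16.5, 203.9]), 81.8)
ledge 253 [342. 268.] (array([596.8, -98.1]), array([ 24.4, 100.8]), 81.6)
ledge 186 [368. 303.] (array([ 579.3, -219.8]), array([ 21.8, 100.1]), 87.6)
red 27 [309.7 281.6] [ 0.4535 -0.1429  0.1348]
red 20 [325. 292.] [ 0.4976 -0.1513  0.0821]
red 29 [285.9 302.4] [ 0.3979 -0.136   0.0927]
red 17 [301.3 313. ] [ 0.4401 -0.1428  0.035 ]
```

View pics/c.png

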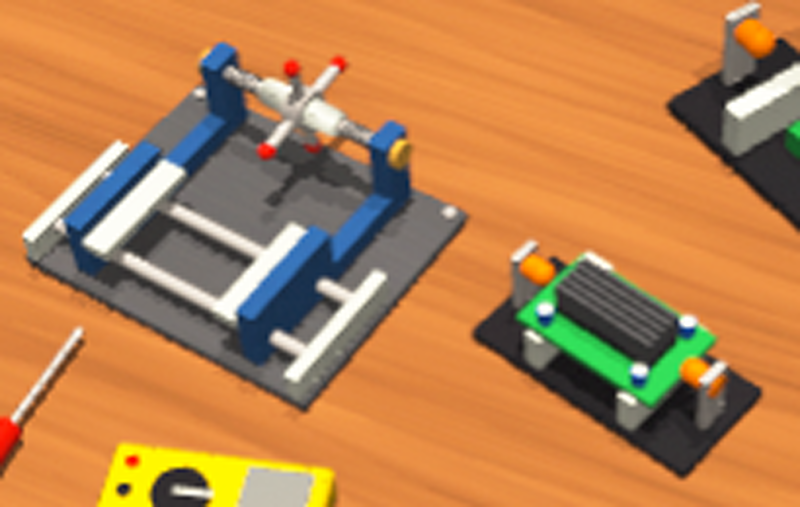

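The crop confirms it: the card with its heat sink at (615,315), held by two orange catches at (537,268) and (700,375). I measure its centre at (0.534, 0.1665) with yaw about -16°. The bed is near (0.588, -0.161) with yaw about -8°. Board height 51 mm and heat sink top 82 mm both match the description. I'll move above the card.

servo_tool(
  commands=[
    [1,[-0.2,-0.08,0],0],
    [1,[-0.2,-0.08,0],0],
    [1,[-0.2,-0.08,0],0],
    [1,[-0.2,-0.08,0],0],
    [1,[-0.2,-0.08,0],0],
    [1,[-0.2,-0.08,0],0],
    [1,[-0.2,-0.08,0],0],
    [1,[-0.2,-0.08,0],0],
    [0.7,[0,0,0],0.22],
    [0.7,[0,0,0],0.22],
    [0.7,[0,0,0],0.22],
    [0.7,[0,0,0],0.22],
    [0.7,[0,0,0],0.22],
    [0.7,[0,0,0],0.22],
    [0.7,[0,0,0],0.22],
    [0.7,[0,0,0],0.22],
    [0.7,[0,0,0],0],
  ],
  force=40,
)

```text
time_s: 2.28
tcp_pos: [0.5327, 0.1677, 0.2183]
orientation: [-180.0, 0.0, 74.1]
wrist_force: [-0.6, 1.0, 0.3]
gripper_width: 0.065
grip_force: 0.0
```

Run:
```python
from h import *
def rect(P):
    (c,s,a)=cv2.minAreaRect(P[:,:2].astype(np.float32)*1000); return np.round(c,1),np.round(s,1),round(a,1)
im=cap('wrist');C=cloud(im);cv2.imwrite('pics/d.png',im['color'])
hsv=cv2.cvtColor(im['color'],cv2.COLOR_BGR2HSV);H,S,V=[hsv[...,i].astype(int) for i in range(3)];z=C[...,2]
s=sense();print(s['tcp_pos'],s['orientation'],im['extrinsics'].round(3))
m=(z>.076)&(z<.09)&(V<100)&(S<90)
N,L,st,ce=cv2.connectedComponentsWithStats(m.astype(np.uint8))
for i in range(1,N):
    if st[i,4]>300: print('sink',st[i,4],ce[i].round(),C[L==i][:,2].mean(),rect(C[L==i]))
m=(H>45)&(H<80)&(S>120)&(z>.045)&(z<.058);P=C[m];print('board',m.sum(),np.median(P[:,2]),rect(P))
```

```text
[0.53271021 0.16770263 0.2183881 ] [-1.79967799e+02  1.33648544e-02  7.42024062e+01] [[ 0.962  0.265  0.068  0.551]
 [-0.274  0.932  0.237  0.234]
 [-0.001 -0.246  0.969  0.384]
 [ 0.     0.     0.     1.   ]]
sink 398 [283. 192.] 0.08289619614712487 (array([532.3, 167.4]), array([90.5,  2.8]), 74.1)
sink 445 [291. 193.] 0.08267104045492739 (array([539.9, 165.3]), array([90.4,  3.8]), 73.8)
sink 416 [273. 192.] 0.082711334878786 (array([524.1, 168.4]), array([87.8,  3.7]), 74.4)
sink 453 [265. 195.] 0.08264624591160143 (array([516.3, 169.8]), array([86.1,  4. ]), 74.2)
sink 334 [300. 208.] 0.08255184323288912 (array([544. , 150.7]), array([64.6,  4. ]), 74.1)
board 122 0.05095759585431778 (array([535.7, 170.3]), array([83.7, 72.1]), 81.2)
```

View pics/d.png

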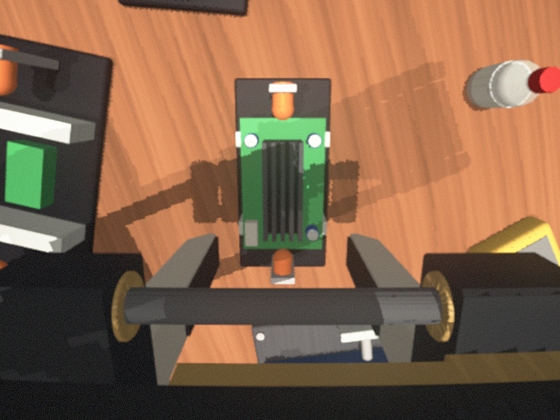

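The wrist view shows the heat sink at (283,192), midway between the catches at (283,100) and (283,262). The fin centre is at (0.532, 0.167) with the long axis at 74.1°, so the tool is already within 1 mm. I'll descend and grip.

servo_tool(
  commands=[
    [0.7,[0,0,0.1],0],
    [0.7,[0,0,0.1],0],
    [0.7,[0,0,0.1],0],
    [0.7,[0,0,0.1],0],
    [0.7,[0,0,0.1],0],
    [0.7,[0,0,0.1],0],
    [0.7,[0,0,0.043],0],
    [0.7,[0,0,0],0],
    [0,[0,0,0],0],
    [0,[0,0,0],0],
    [0,[0,0,0],0],
    [0,[0,0,0],0],
    [0,[0,0,0],0],
  ],
  force=40,
)

```text
time_s: 3.95
tcp_pos: [0.5331, 0.1678, 0.0584]
orientation: [180.0, -0.0, 74.0]
wrist_force: [-1.5, -0.4, 5.3]
gripper_width: 0.0357
grip_force: 40.0
```

servo_tool(
  commands=[
    [0,[0,0,-0.015],0],
    [0,[0,0,-0.015],0],
    [0,[0,0,-0.015],0],
    [0,[0,0,-0.015],0],
    [0,[0,0,-0.015],0],
    [0,[0,0,-0.015],0],
    [0,[0,0,-0.03],0],
    [0,[0,0,-0.05],0],
    [0,[0,0,-0.06],0],
    [0,[0,0,-0.08],0],
    [0,[0,0,-0.1],0],
    [0,[0,0,-0.1],0],
    [0,[0,0,-0.05],0],
    [0,[0,0,0],0],
  ],
  force=50,
)

```text
time_s: 5.7
tcp_pos: [0.5334, 0.1678, 0.1991]
orientation: [179.9, -0.1, 74.0]
wrist_force: [0.9, -0.4, -4.2]
gripper_width: 0.0356
grip_force: 50.0
```

Run:
```python
from h import *
def rect(P):
    (c,s,a)=cv2.minAreaRect(P[:,:2].astype(np.float32)*1000); return np.round(c,1),np.round(s,1),round(a,1)
s=sense();print(s['tcp_pos'],s['wrist_force'],s['ft_torque'],s['gripper_width'])
im=cap('scene');C=cloud(im);hsv=cv2.cvtColor(im['color'],cv2.COLOR_BGR2HSV);H,S,V=[hsv[...,i].astype(int) for i in range(3)];z=C[...,2]
g=(H>45)&(H<80)&(S>120)&(z>.1)&(z<.4);P=C[g];P=P[np.abs(P[:,2]-np.median(P[:,2]))<.008];print(len(P),np.median(P[:,2]),rect(P)); A=np.c_[P[:,:2]-P[:,:2].mean(0),np.ones(len(P))];print('tilt',np.linalg.lstsq(A,P[:,2],rcond=None)[0])
cv2.imwrite('pics/e.png',cv2.resize(im['color'],(800,600)))
```

```text
[0.53344186 0.16780915 0.19910593] [ 0.85749957 -0.42152903 -4.17823238] [-0.05895885  0.09271528 -0.01409678] 0.03563272900491681
373 0.19177083926479543 (array([534.6, 168.5]), array([129.3,  86.9]), 73.5)
tilt [ 7.04812605e-03 -8.94749806e-06  1.91679502e-01]
```

View pics/e.png

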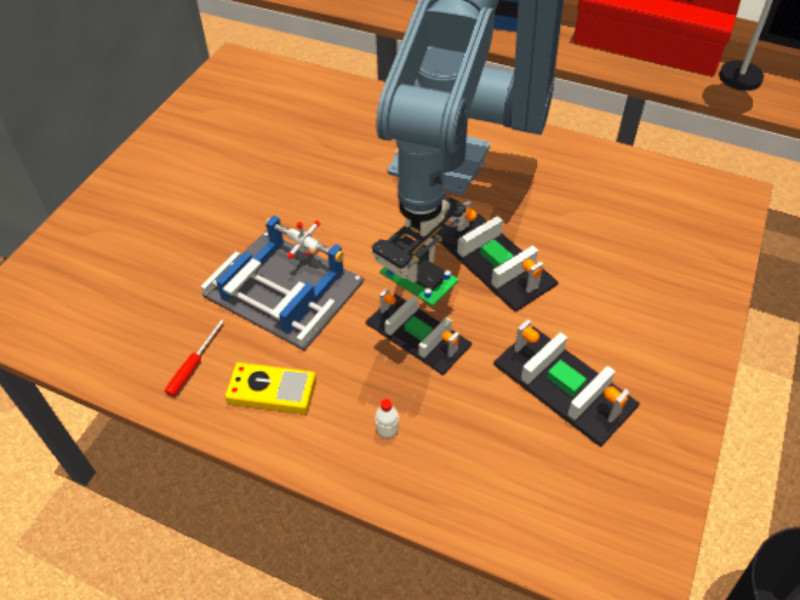

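The card hangs level in the gripper at (418,280), and the stand at (418,328) is empty. Next I refine the holder pose from both views.

Run:
```python
from h import *
cap('side')
for n in('scene','side'):
    im=load(n);C=cloud(im);hsv=cv2.cvtColor(im['color'],cv2.COLOR_BGR2HSV);H,S,V=[hsv[...,i].astype(int) for i in range(3)];z=C[...,2]
    box=(C[...,0]>.4)&(C[...,0]<.72)&(C[...,1]>-.33)&(C[...,1]<.0)&(im['z_map']>0)
    bl=box&(H>100)&(H<125)&(S>130)&(V>50)&(z>.068)&(z<.08)&(C[...,0]>.515)
    le=box&(S<70)&(V>130)&(z>.054)&(z<.066)&(C[...,0]>.515)
    ba=box&(S<80)&(z>.008)&(z<.0165)
    for nm,m in(('blue',bl),('ledge',le)):
        for sd,c in(('L',C[m&(C[...,1]>-.16)]),('R',C[m&(C[...,1]<-.16)])):
            if len(c)<20: print(n,nm,sd,len(c));continue
            vx,vy,_,_=cv2.fitLine(c[:,:2].astype(np.float32),cv2.DIST_HUBER,0,.01,.01).ravel()
            yaw=np.arctan(vy/vx); t=np.deg2rad(-8.5);ex=np.array([np.cos(t),np.sin(t)]);ey=np.array([-np.sin(t),np.cos(t)])
            p=c[:,:2]-[.588,-.161]
            print(n,nm,sd,len(c),np.rad2deg(yaw).round(1),'z',np.median(c[:,2]).round(4),'x',(np.percentile(p@ex,[2,98])*1e3).round(1),'y',(np.percentile(p@ey,[3,50,97])*1e3).round(1))
    c=C[ba][:,:2]; hull=cv2.minAreaRect((c*1000).astype(np.float32));print('base',ba.sum(),hull)
    r=box&((H<5)|(H>174))&(S>150)&(z>.02)
    N,L,st,ce=cv2.connectedComponentsWithStats(r.astype(np.uint8))
    print([(st[i,4],ce[i].round(1),np.median(C[L==i],0).round(4)) for i in range(1,N) if st[i,4]>5])
```

```text
scene blue L 172 -6.8 z 0.073 x [-44.9  50.1] y [77.5 86.3 95.4]
scene blue R 151 -7.9 z 0.0731 x [-43.5  49.5] y [-91.4 -81.5 -72. ]
scene ledge L 130 -7.2 z 0.0596 x [-47.8  50. ] y [52.3 60.8 69. ]
scene ledge R 202 -9.9 z 0.0601 x [-47.9  52.1] y [-75.2 -64.6 -51.7]
base 2201 ((574.1621704101562, -156.08189392089844), (279.1439514160156, 302.1643981933594), 82.86454010009766)
[(np.int32(11), array([209.1, 157.4]), array([ 0.4582, -0.1402,  0.1327])), (np.int32(15), array([202.9, 178.6]), array([ 0.5012, -0.1463,  0.0771])), (np.int32(6), array([215. , 177.5]), array([ 0.4493, -0.1362,  0.0321]))]
side blue L 239 -9.2 z 0.0762 x [-49.9  45.1] y [74.2 79.1 90.3]
side blue R 288 -8.5 z 0.0763 x [-49.7  46.7] y [-93.  -87.1 -78.1]
side ledge L 299 -8.5 z 0.0627 x [-50.3  47.4] y [52.2 62.6 75.6]
side ledge R 193 -6.5 z 0.0618 x [-49.1  48.5] y [-67.7 -59.9 -53.1]
base 3604 ((571.8836669921875, -159.89073181152344), (281.1462707519531, 299.8356018066406), 82.08106994628906)
[(np.int32(27), array([309.7, 281.6]), array([ 0.4531, -0.1438,  0.1357])), (np.int32(19), array([325.1, 291.8]), array([ 0.4981, -0.151 ,  0.0822])), (np.int32(8), array([287.4, 301.8]), array([ 0.4022, -0.1364,  0.0922])), (np.int32(17), array([301.3, 313. ]), array([ 0.4391, -0.144 ,  0.0354]))]
```

Both views agree: bed (0.588, -0.161), yaw -8°, ledges at 60 mm with inner edges at ±52 mm. I'll carry the card over.

servo_tool(
  commands=[
    [0,[-0.06,0.028,0],0],
    [0,[-0.12,0.057,0],0],
    [0,[-0.12,0.057,0],0],
    [0,[-0.12,0.057,0],0],
    [0,[-0.12,0.057,0],0],
    [0,[-0.12,0.057,0],0],
    [0,[-0.12,0.057,0],0],
    [0,[-0.12,0.057,0],0],
    [0,[-0.12,0.057,0],0],
    [0,[-0.12,0.057,0],0],
    [0,[-0.084,0.031,0],0],
    [0,[0,0,0],-0.09],
    [0,[0,0,0],-0.09],
    [0,[0,0,0.1],0],
    [0,[0,0,0.1],0],
    [0,[0,0,0],0],
  ],
)

```text
time_s: 7.8
tcp_pos: [0.5839, -0.1653, 0.1453]
orientation: [-179.7, -0.1, 82.1]
wrist_force: [0.1, 0.4, -4.0]
gripper_width: 0.0357
grip_force: 50.0
```

Run:
```python
from h import *
s=sense();print(s['tcp_pos'],s['orientation'],s['wrist_force'])
im=cap('wrist');cv2.imwrite('pics/f.png',im['color'])
C=cloud(im);hsv=cv2.cvtColor(im['color'],cv2.COLOR_BGR2HSV);H,S,V=[hsv[...,i].astype(int) for i in range(3)];z=C[...,2]
t=np.deg2rad(-8);ex=np.array([np.cos(t),np.sin(t)]);ey=np.array([-np.sin(t),np.cos(t)])
p=(C[...,:2]-[.588,-.161]);X=p@ex*1e3;Y=p@ey*1e3
for nm,m in(('blue',(H>100)&(H<125)&(S>130)&(z>.069)&(z<.079)&(X>-60)),('ledge',(S<70)&(V>120)&(z>.055)&(z<.065)&(X>-60)),('card',(H>45)&(H<80)&(S>120)&(z>.1)&(z<.16))):
  for sd,q in(('L',m&(Y>0)),('R',m&(Y<0))):
    if q.sum()>30:
        vx,vy,_,_=cv2.fitLine(C[q][:,:2].astype(np.float32),cv2.DIST_HUBER,0,.01,.01).ravel()
        print(nm,sd,q.sum(),'ang',np.rad2deg(np.arctan(vy/vx)).round(1),np.median(z[q]).round(4),np.percentile(X[q],[2,98]).round(1),np.percentile(Y[q],[2,98]).round(1))
```

```text
[ 0.58392999 -0.16528305  0.14531207] [-1.79669734e+02 -1.05163399e-01  8.20926472e+01] [ 0.06918576  0.38927409 -4.00589572]
blue L 296 ang -2.8 0.0738 [-48.8   7.1] [77.2 91.5]
ledge L 3422 ang -8.0 0.0599 [-48.4  47.4] [58.9 74.5]
card L 3068 ang 68.7 0.1379 [-43.   28.9] [ 2.1 57.5]
card R 646 ang -14.2 0.1377 [-42.6  26.9] [-69.1  -1.1]
```

View pics/f.png

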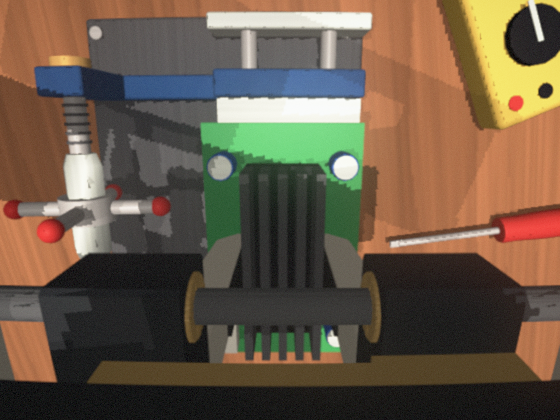

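The wrist view shows the card at (283,210) over the bed, with the left ledge behind it at (288,108) and the screwdriver clear. The ledge fit gives -8.0° and the clamping face at y = +74.5 mm, so the bed estimate holds. I'll correct about 4 mm and lower.

servo_tool(
  commands=[
    [0,[0.019,0.012,0],0],
    [0,[0,0,0.07],0],
    [0,[0,0,0.07],0],
    [0,[0,0,0.07],0],
    [0,[0,0,0.04],0],
    [0,[0,0,0.01],0],
    [0,[0,0,0.01],0],
    [0,[0,0,0.008],0],
    [0,[0,0,0],0],
    [0,[0,0,0],0],
  ],
)

```text
time_s: 9.1
tcp_pos: [0.5898, -0.1616, 0.0787]
orientation: [180.0, 0.0, 82.1]
wrist_force: [-0.4, -0.3, -3.4]
gripper_width: 0.0355
grip_force: 50.0
```

servo_tool(
  commands=[
    [0,[0,0,0.008],0],
    [0,[0,0,0.008],0],
    [0,[0,0,0.004],0],
    [0,[0,0,0],0],
    [0,[0,0,0],0],
  ],
)

```text
time_s: 9.72
tcp_pos: [0.5896, -0.1615, 0.0735]
orientation: [-180.0, 0.0, 82.1]
wrist_force: [-0.4, -0.7, -1.4]
gripper_width: 0.0358
grip_force: 50.0
```

servo_tool(
  commands=[
    [0,[0,0,0.002],0],
    [0.7,[0,0,0],0],
    [0.7,[0,0,0],0],
    [0.7,[0,0,0],0],
    [0.7,[0,0,0],0],
    [0.7,[0,0,-0.1],0],
    [0.7,[0,0,-0.1],0],
    [0.7,[0,0,-0.1],0],
    [0.7,[0,0,-0.1],0],
    [0,[0,0,-0.1],0],
    [0,[0,0,0],0],
  ],
)

```text
time_s: 11.1
tcp_pos: [0.5909, -0.1621, 0.2]
orientation: [179.7, 0.1, 82.1]
wrist_force: [0.8, -0.5, -0.2]
gripper_width: 0.0496
grip_force: 0.0
```

Run:
```python
from h import *
s=sense();print(s['tcp_pos'],s['orientation'],s['wrist_force'],s['joints'])
t=np.deg2rad(-8);ex=np.array([np.cos(t),np.sin(t)]);ey=np.array([-np.sin(t),np.cos(t)])
for n in('wrist','scene','side'):
    im=cap(n);C=cloud(im);hsv=cv2.cvtColor(im['color'],cv2.COLOR_BGR2HSV);H,S,V=[hsv[...,i].astype(int) for i in range(3)];z=C[...,2]
    p=(C[...,:2]-[.588,-.161]);X=p@ex*1e3;Y=p@ey*1e3
    m=(H>45)&(H<80)&(S>120)&(abs(X)<60)&(abs(Y)<85)&(z>.05)
    print(n,m.sum(),np.median(z[m]),cv2.minAreaRect(np.c_[X[m],Y[m]].astype(np.float32)))
    m=((H<5)|(H>174))&(S>150)&(z>.02)&(abs(X+140)<65)&(abs(Y)<30)
    N,L,st,ce=cv2.connectedComponentsWithStats(m.astype(np.uint8))
    for i in range(1,N):
        q=L==i
        if q.sum()>5: print('  ball',q.sum(),np.median(X[q]).round(1)+140,np.median(Y[q]).round(1),np.median(z[q]*1e3).round(1)-80)
```

```text
[ 0.59086015 -0.16208457  0.20001921] [1.79741872e+02 8.27183051e-02 8.21009653e+01] [ 0.80561758 -0.53494848 -0.17164465] [-2.57590970e+01  2.17636216e+01  8.07622677e+01  4.45716846e-04
  7.72030534e+01 -1.78603463e+01]
wrist 2366 0.06589940864456861 ((-1.0023536682128906, 1.6889266967773438), (133.24652099609375, 95.34423065185547), 89.41190338134766)
  ball 9 -2.0 5.1 -47.1
  ball 161 51.2 1.8 -0.9000000000000057
  ball 147 -48.400000000000006 2.1 11.200000000000003
  ball 292 7.699999999999989 1.9 54.5
scene 350 0.06558888533253315 ((8.221492767333984, -0.4817657470703125), (83.39813995361328, 136.88711547851562), 5.343167304992676)
  ball 6 -47.099999999999994 4.1 10.099999999999994
  ball 11 10.900000000000006 2.3 53.599999999999994
  ball 15 54.2 3.5 -2.0999999999999943
side 515 0.06793759511135467 ((1.2740516662597656, -3.31915283203125), (130.51319885253906, 81.75801849365234), 89.90242767333984)
  ball 27 3.8000000000000114 -1.7 56.30000000000001
  ball 19 49.099999999999994 -4.3 1.2999999999999972
  ball 30 -51.80000000000001 -1.0 11.700000000000003
  ball 17 -9.0 -3.2 -44.8
```

The card rests on the ledges, board top at 66 mm and centred within about 2 mm. The sleeve is at about 0.12 rad. Next I go behind the upper spoke with the fingers closed and the tool turned a quarter.

servo_tool(
  commands=[
    [0,[0,-0.115,0],0],
    [0,[0,-0.115,0],0],
    [0,[0,-0.115,0],0],
    [0,[0,-0.115,0],0],
    [0,[0,-0.115,0],0],
    [0,[0.007,-0.117,0],0],
    [0,[0,0,0],0.22],
    [0,[0,0,0],0.22],
    [0,[0,0,0],0.22],
    [0,[0,0,0],0.22],
    [0,[0,0,0],0.22],
    [0,[0,0,0],0.22],
    [0,[0,0,0],0.22],
    [0,[0,0,0],0.22],
    [0,[0,0,0],0.24],
    [0,[0,0,0],0],
  ],
)

```text
time_s: 13.25
tcp_pos: [0.4178, -0.1356, 0.1968]
orientation: [-179.9, 0.1, -7.8]
wrist_force: [-0.1, 0.2, -0.4]
gripper_width: 0.0006
grip_force: 0.0
```

```bash
cat > st.py <<'E'
from h import *
t=np.deg2rad(-8);ex=np.array([np.cos(t),np.sin(t)]);ey=np.array([-np.sin(t),np.cos(t)])
def tool():
    s=sense();p=(s['tcp_pos'][:2]-[.588,-.161]);print('t',s['time_s'],'tool dx dy dz',(p@ex*1e3+140).round(1),(p@ey*1e3).round(1),(s['tcp_pos'][2]*1e3-80).round(1),s['orientation'].round(1),'F',s['wrist_force'].round(1),'w',s['gripper_width'])
def look(names=('scene','side')):
    for n in names:
        im=cap(n);C=cloud(im);hsv=cv2.cvtColor(im['color'],cv2.COLOR_BGR2HSV);H,S,V=[hsv[...,i].astype(int) for i in range(3)];z=C[...,2]
        p=(C[...,:2]-[.588,-.161]);X=p@ex*1e3;Y=p@ey*1e3
        m=(H>45)&(H<80)&(S>120)&(abs(X)<60)&(abs(Y)<85)&(z>.05)
        if m.sum()>30: print(n,'card',m.sum(),np.median(z[m]).round(4),[np.round(v,1) for v in cv2.minAreaRect(np.c_[X[m],Y[m]].astype(np.float32))])
        m=(H>100)&(H<125)&(S>130)&(V>50)&(z>.068)&(z<.08)&(abs(X)<50)
        for q in(m&(Y>0),m&(Y<0)):
            if q.sum()>30: print('  jaw',q.sum(),np.percentile(Y[q],[3,50,97]).round(1))
        m=((H<5)|(H>174))&(S>150)&(z>.02)&(abs(X+140)<65)&(abs(Y)<30)
        N,L,st,ce=cv2.connectedComponentsWithStats(m.astype(np.uint8))
        for i in range(1,N):
            q=L==i
            if q.sum()>5: print('  ball',q.sum(),np.median(X[q]).round(1)+140,np.median(Y[q]).round(1),np.median(z[q]*1e3).round(1)-80)
E
python3 -c "from st import *;tool()"
```

```text
t 13.25 tool dx dy dz -32.0 1.4 116.8 [-1.799e+02  1.000e-01 -7.800e+00] F [-0.1  0.2 -0.4] w 0.0006155028608952012
```

servo_tool(
  commands=[
    [0,[0,0,0.11],0],
    [0,[0,0,0.11],0],
    [0,[0,0,0.096],0],
    [0,[0.03,0,0],0],
    [0,[0.03,0,0],0],
    [0,[0.016,0,0],0],
    [0,[0.024,0,0],0],
    [0,[0.024,0,0],0],
    [0,[0.022,0,0.008],0],
    [0,[0.022,0,0.008],0],
    [0,[0.018,0,0.013],0],
    [0,[0.018,0,0.013],0],
    [0,[0.014,0,0.018],0],
    [0,[0.014,0,0.018],0],
    [0,[0,0,0],0],
  ],
  force=30,
)

```text
time_s: 15.12
tcp_pos: [0.4765, -0.1438, 0.099]
orientation: [-180.0, -0.0, -7.9]
wrist_force: [-0.6, -0.4, 1.2]
gripper_width: 0.0006
grip_force: 0.5
```

```bash
python3 -c "
from st import *
tool();look()
im=load('side')['color'][190:330,260:420];cv2.imwrite('pics/g.png',cv2.resize(im,(640,560),interpolation=cv2.INTER_CUBIC))"
```

```text
t 15.125 tool dx dy dz 27.2 1.5 19.0 [-180.    -0.    -7.9] F [-0.6 -0.4  1.2] w 0.0005666216199048453
scene card 359 0.0663 [array([3.1, 3.3]), array([ 82.9, 129.7]), np.float64(0.7)]
  jaw 184 [51.2 83.7 92.9]
  jaw 147 [-88.  -78.7 -43.3]
  ball 13 50.5 0.8 23.599999999999994
  ball 8 22.599999999999994 4.6 -43.6
side card 336 0.0677 [array([  1.8, -29.8]), array([69.4, 81.4]), np.float64(89.7)]
  jaw 73 [72.2 76.7 86.8]
  jaw 300 [-90.5 -83.9 -49.3]
  ball 29 -19.69999999999999 -1.5 53.400000000000006
  ball 6 44.599999999999994 -2.0 23.700000000000003
  ball 27 -48.30000000000001 -1.7 -11.5
```

View pics/g.png

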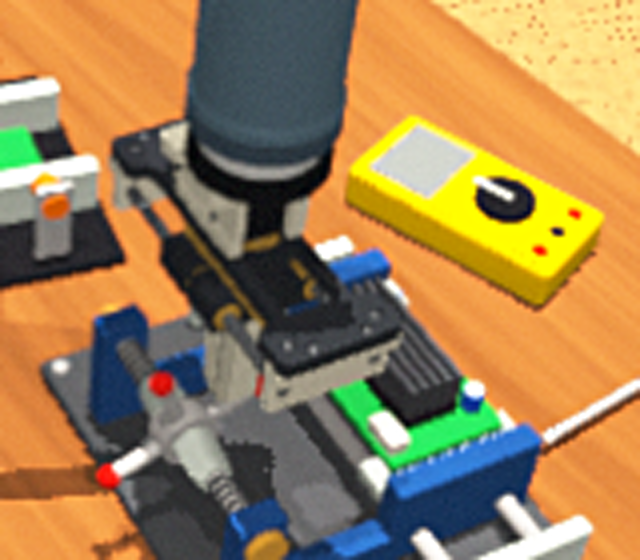

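The crop shows the closed fingertips at (235,380) having pushed the first spoke down toward the bed, with the next ball at (160,383). Sleeve is at about 1.19 rad as planned, and the card is in place. Second stroke.

servo_tool(
  commands=[
    [0,[0,0,-0.122],0],
    [0,[0,0,-0.122],0],
    [0,[-0.145,0,0],0],
    [0,[-0.145,0,0],0],
    [0,[0,0,0.084],0],
    [0,[0,0,0.084],0],
    [0,[0.033,0,0],0],
    [0,[0.033,0,0],0],
    [0,[0.033,0,0],0],
    [0,[0.033,0,0],0],
    [0,[0.024,0,0],0],
    [0,[0.024,0,0],0],
    [0,[0.022,0,0.008],0],
    [0,[0.022,0,0.008],0],
    [0,[0.018,0,0.013],0],
    [0,[0.018,0,0.013],0],
    [0,[0.014,0,0.018],0],
    [0,[0.014,0,0.018],0],
    [0,[0,0,0],0],
  ],
)

```text
time_s: 17.6
tcp_pos: [0.4759, -0.1437, 0.0985]
orientation: [-180.0, -0.0, -7.9]
wrist_force: [-0.8, -0.4, 0.0]
gripper_width: 0.0003
grip_force: 0.5
```

```bash
python3 -c "
from st import *
tool();look()"
```

```text
t 17.6 tool dx dy dz 26.6 1.5 18.5 [-180.    -0.    -7.9] F [-0.8 -0.4  0. ] w 0.00032375197548677236
scene card 366 0.0662 [array([ 4.4, -2.7]), array([ 82.7, 135.4]), np.float64(0.3)]
  jaw 182 [48.3 79.2 88.7]
  jaw 150 [-85.8 -75.9 -54.4]
  ball 14 50.2 3.0 23.5
  ball 9 21.5 3.4 -43.7
side card 282 0.068 [array([  1. , -30.8]), array([80.2, 65.1]), np.float64(0.0)]
  jaw 78 [67.5 71.2 81.7]
  jaw 298 [-86.5 -80.4 -53.2]
  ball 25 -19.69999999999999 -2.8 53.19999999999999
  ball 28 -49.099999999999994 -1.9 -11.400000000000006
```

Sleeve is at about 2.76 rad and the jaws have moved in about 4 mm. Third stroke, slower towards the end.

servo_tool(
  commands=[
    [0,[0,0,-0.122],0],
    [0,[0,0,-0.122],0],
    [0,[-0.145,0,0],0],
    [0,[-0.145,0,0],0],
    [0,[0,0,0.084],0],
    [0,[0,0,0.084],0],
    [0,[0.033,0,0],0],
    [0,[0.033,0,0],0],
    [0,[0.033,0,0],0],
    [0,[0.033,0,0],0],
    [0,[0.024,0,0],0],
    [0,[0.024,0,0],0],
    [0,[0.022,0,0.008],0],
    [0,[0.022,0,0.008],0],
    [0,[0,0,0],0],
  ],
)

```text
time_s: 19.58
tcp_pos: [0.4597, -0.1418, 0.1138]
orientation: [180.0, -0.0, -7.8]
wrist_force: [-3.0, -1.1, 2.0]
gripper_width: 0.0007
grip_force: 1.1
```

servo_tool(
  commands=[
    [0,[0.018,0,0.013],0],
    [0,[0.018,0,0.013],0],
    [0,[0,0,0],0],
  ],
)

```text
time_s: 19.95
tcp_pos: [0.4682, -0.1429, 0.1072]
orientation: [180.0, 0.0, -7.8]
wrist_force: [-3.9, -1.5, 3.2]
gripper_width: 0.0003
grip_force: 2.2
```

servo_tool(
  commands=[
    [0,[0.014,0,0.018],0],
    [0,[0.014,0,0.018],0],
    [0,[0,0,0],0],
  ],
)

```text
time_s: 20.32
tcp_pos: [0.4741, -0.1439, 0.0991]
orientation: [180.0, 0.1, -7.8]
wrist_force: [-9.6, -1.4, 12.9]
gripper_width: 0.0003
grip_force: 7.8
```

```bash
python3 -c "
from st import *
tool();look()"
```

```text
t 20.325 tool dx dy dz 24.8 1.1 19.1 [ 1.8e+02  1.0e-01 -7.8e+00] F [-9.6 -1.4 12.9] w 0.0003372853505239678
scene card 328 0.0664 [array([ 3.4, -3.2]), array([ 81.6, 130.4]), np.float64(0.7)]
  jaw 176 [48.3 76.2 85.5]
  jaw 136 [-80.3 -72.3 -42. ]
  ball 15 48.8 2.8 22.799999999999997
  ball 7 24.5 2.8 -42.2
side card 260 0.0683 [array([  0.8, -29.2]), array([61.4, 82. ]), np.float64(89.1)]
  jaw 66 [64.6 71.2 80. ]
  jaw 289 [-83.  -76.3 -51.1]
  ball 31 -22.80000000000001 -1.6 52.19999999999999
  ball 23 -48.400000000000006 -2.8 -13.400000000000006
```

Sleeve is at about 4.3 rad with the push force up sharply, at 16 N, so the jaws are gripping. I back off and check that it holds.

servo_tool(
  commands=[
    [0,[0,0,-0.1],0],
    [0,[0,0,-0.15],0],
    [0,[0,0,-0.15],0],
    [0,[0,0,-0.15],0],
    [0,[-0.15,0,-0.1],0],
    [0,[-0.15,0,-0.1],0],
    [0,[0,0,0],0],
    [0,[0,0,0],0],
  ],
)

```text
time_s: 21.42
tcp_pos: [0.4015, -0.1335, 0.2857]
orientation: [-180.0, -0.1, -7.9]
wrist_force: [-0.5, 0.5, 0.8]
gripper_width: 0.0005
grip_force: 0.0
```

```bash
python3 -c "
from st import *
tool();look(('scene','side','wrist'))
im=load('side')['color'][190:330,260:420];cv2.imwrite('pics/i.png',cv2.resize(im,(640,560),interpolation=cv2.INTER_CUBIC))"
```

```text
t 21.425 tool dx dy dz -48.5 1.3 205.7 [-1.8e+02 -1.0e-01 -7.9e+00] F [-0.5  0.5  0.8] w 0.0004962504520145099
scene card 336 0.0662 [array([ 4.1, -2.1]), array([ 83.8, 130.3]), np.float64(1.6)]
  jaw 179 [47.7 76.1 85.3]
  jaw 132 [-80.2 -71.6 -40.8]
  ball 9 -27.19999999999999 3.4 42.0
  ball 15 43.099999999999994 2.7 35.400000000000006
  ball 11 34.7 2.1 -35.9
side card 454 0.0684 [array([1.3, 2.7]), array([127.3,  82.2]), np.float64(89.5)]
  jaw 212 [41.9 70.6 81. ]
  jaw 281 [-83.7 -77.1 -65.1]
  ball 24 37.8 -2.1 38.5
  ball 28 -32.19999999999999 -1.8 46.0
  ball 22 -40.900000000000006 -2.2 -25.299999999999997
wrist card 706 0.0659 [array([-23.5,  -0.3]), array([ 29.2, 129.4]), np.float64(0.3)]
  jaw 268 [66.9 71.6 79.8]
  jaw 523 [-80.1 -73.1 -66.2]
  ball 144 38.599999999999994 1.1 36.5
  ball 135 -31.19999999999999 0.8 44.2
```

View pics/i.png

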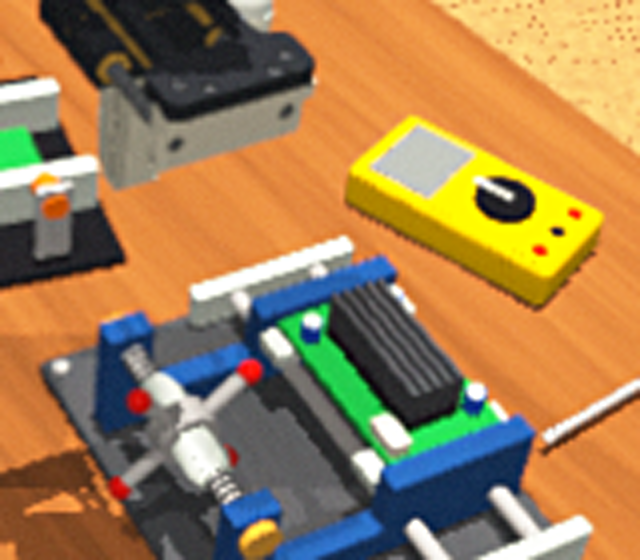

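The crop shows the card gripped between the jaws, but the sleeve balls at (248,370) and (138,400) show it sprang back to about 4.03 rad on the quick release. I'll press the same spoke again a little further and then ease off slowly, so that friction holds the grip.

servo_tool(
  commands=[
    [0,[0.11,0,0.1],0],
    [0,[0.108,0,0.1],0],
    [0,[0,0,0.15],0],
    [0,[0,0,0.15],0],
    [0,[0,0,0.1],0],
    [0,[0,0,0.07],0],
    [0,[0.024,0,0.02],0],
    [0,[0.024,0,0.02],0],
    [0,[0,0,0],0],
  ],
)

```text
time_s: 22.7
tcp_pos: [0.4673, -0.1428, 0.1084]
orientation: [180.0, -0.0, -7.8]
wrist_force: [0.1, -0.3, -0.1]
gripper_width: 0.0003
grip_force: 0.0
```

servo_tool(
  commands=[
    [0,[0.012,0,0.012],0],
    [0,[0.01,0,0.012],0],
    [0,[0.008,0,0.01],0],
    [0,[0.006,0,0.008],0],
    [0,[0,0,0],0],
    [0,[0,0,0],0],
  ],
)

```text
time_s: 23.45
tcp_pos: [0.474, -0.1438, 0.0996]
orientation: [180.0, 0.1, -7.8]
wrist_force: [-8.9, 2.2, 15.4]
gripper_width: 0.0009
grip_force: 8.9
```

```bash
python3 -c "
from st import *
tool();look()"
```

```text
t 23.45 tool dx dy dz 24.8 1.1 19.6 [ 1.8e+02  1.0e-01 -7.8e+00] F [-8.9  2.2 15.4] w 0.0008981209447630706
scene card 328 0.0663 [array([ 1.7, -2.4]), array([ 86.1, 132.5]), np.float64(1.2)]
  jaw 170 [47.4 75.5 84.6]
  jaw 137 [-82.  -70.8 -42. ]
  ball 13 47.8 2.8 25.799999999999997
  ball 9 26.400000000000006 3.8 -42.7
side card 263 0.0682 [array([  2.1, -28.4]), array([64.8, 81.1]), np.float64(88.8)]
  jaw 64 [64.2 71.4 78.6]
  jaw 288 [-82.7 -76.1 -52.3]
  ball 32 -23.19999999999999 -1.8 52.5
  ball 24 -47.19999999999999 -1.7 -14.799999999999997
```

servo_tool(
  commands=[
    [0,[-0.003,0,-0.003],0],
    [0,[-0.003,0,-0.003],0],
    [0,[-0.003,0,-0.003],0],
    [0,[-0.003,0,-0.003],0],
    [0,[-0.003,0,-0.003],0],
    [0,[-0.003,0,-0.003],0],
    [0,[-0.003,0,-0.003],0],
    [0,[-0.003,0,-0.003],0],
    [0,[-0.003,0,-0.003],0],
    [0,[-0.003,0,-0.003],0],
    [0,[-0.003,0,-0.003],0],
    [0,[-0.003,0,-0.003],0],
    [0,[-0.003,0,-0.003],0],
    [0,[-0.003,0,-0.003],0],
    [0,[-0.003,0,-0.003],0],
    [0,[-0.003,0,-0.003],0],
    [0,[0,0,0],0],
  ],
)

```text
time_s: 25.68
tcp_pos: [0.4635, -0.1422, 0.11]
orientation: [180.0, -0.0, -7.8]
wrist_force: [0.6, -0.2, -0.6]
gripper_width: 0.0007
grip_force: 0.0
```

```bash
python3 -c "
from st import *
tool();look()"
```

```text
t 25.675 tool dx dy dz 14.1 1.3 30.0 [180.   -0.   -7.8] F [ 0.6 -0.2 -0.6] w 0.0007057734346657504
scene card 333 0.0662 [array([ 2.2, -3.4]), array([132.5,  84.8]), np.float64(89.0)]
  jaw 187 [48.4 76.9 86. ]
  jaw 130 [-80.4 -71.2 -59.6]
  ball 12 43.900000000000006 4.1 34.900000000000006
  ball 10 35.7 4.3 -34.7
side card 293 0.068 [array([  1.1, -23.5]), array([80.8, 72.4]), np.float64(0.7)]
  jaw 69 [65.6 73.4 80.2]
  jaw 289 [-83.2 -76.6 -50.1]
  ball 29 -33.0 -2.2 45.900000000000006
  ball 6 33.900000000000006 -3.3 -33.7
  ball 23 -41.80000000000001 -2.1 -24.4
```

servo_tool(
  commands=[
    [0,[0.01,0,0.006],0],
    [0,[0.009,0,0.006],0],
    [0,[0,0,0],0],
    [0,[0,0,0],0],
  ],
)

```text
time_s: 26.28
tcp_pos: [0.468, -0.1428, 0.1068]
orientation: [180.0, 0.0, -7.8]
wrist_force: [-2.9, -0.2, 2.0]
gripper_width: 0.0001
grip_force: 1.6
```

servo_tool(
  commands=[
    [0,[0.004,0,0.004],0],
    [0,[0,0,0],0],
  ],
)

```text
time_s: 26.52
tcp_pos: [0.4686, -0.143, 0.1061]
orientation: [180.0, 0.1, -7.8]
wrist_force: [-4.7, -0.2, 5.7]
gripper_width: 0.0004
grip_force: 3.8
```

servo_tool(
  commands=[
    [0,[0.004,0,0.004],0],
    [0,[0,0,0],0],
  ],
)

```text
time_s: 26.78
tcp_pos: [0.4694, -0.1431, 0.1052]
orientation: [180.0, 0.1, -7.8]
wrist_force: [-6.2, -0.1, 7.0]
gripper_width: 0.0008
grip_force: 4.6
```

servo_tool(
  commands=[
    [0,[0.004,0,0.004],0],
    [0,[0,0,0],0],
  ],
)

```text
time_s: 27.02
tcp_pos: [0.4702, -0.1432, 0.1043]
orientation: [180.0, 0.1, -7.8]
wrist_force: [-7.3, 0.6, 8.4]
gripper_width: 0.0007
grip_force: 5.5
```

servo_tool(
  commands=[
    [0,[0.004,0,0.004],0],
    [0,[0,0,0],0],
  ],
)

```text
time_s: 27.28
tcp_pos: [0.4709, -0.1434, 0.1034]
orientation: [180.0, 0.1, -7.8]
wrist_force: [-9.0, 0.1, 10.7]
gripper_width: 0.0008
grip_force: 6.3
```

servo_tool(
  commands=[
    [0,[0.004,0,0.004],0],
    [0,[0,0,0],0],
  ],
)

```text
time_s: 27.52
tcp_pos: [0.4716, -0.1434, 0.1024]
orientation: [180.0, 0.2, -7.8]
wrist_force: [-8.4, 0.6, 12.0]
gripper_width: 0.0011
grip_force: 7.2
```

Force climbs to about 8 N before the spoke moves, twice what friction alone would need. So the released sleeve does keep a preload of roughly 30 N per jaw. I ease off and retreat.

servo_tool(
  commands=[
    [0,[-0.004,0,-0.004],0],
    [0,[-0.004,0,-0.004],0],
    [0,[-0.004,0,-0.004],0],
    [0,[-0.004,0,-0.004],0],
    [0,[-0.004,0,-0.004],0],
    [0,[-0.004,0,-0.004],0],
    [0,[-0.005,0,-0.004],0],
    [0,[-0.01,0,-0.01],0],
    [0,[0,0,-0.1],0],
    [0,[0,0,-0.2],0],
    [0,[0,0,-0.2],0],
    [0,[-0.15,0,-0.1],0],
    [0,[-0.15,0,-0.1],0],
    [0,[0,0,0],0],
    [0,[0,0,0],0],
  ],
)

```text
time_s: 29.4
tcp_pos: [0.3896, -0.1321, 0.2863]
orientation: [180.0, -0.1, -7.9]
wrist_force: [-0.0, -1.0, 0.0]
gripper_width: 0.0004
grip_force: 0.0
```

```bash
python3 -c "
from st import *
tool();look(('side','wrist'))"
```

```text
t 29.4 tool dx dy dz -60.5 1.0 206.3 [ 1.8e+02 -1.0e-01 -7.9e+00] F [-0. -1.  0.] w 0.0003937501433798076
side card 451 0.0683 [array([1.7, 3.6]), array([ 81.1, 128.9]), np.float64(0.4)]
  jaw 202 [40.8 70.6 80.2]
  jaw 293 [-83.4 -77.  -52.3]
  ball 23 37.7 -2.7 37.7
  ball 29 -32.900000000000006 -1.9 45.900000000000006
  ball 23 -40.80000000000001 -2.3 -24.799999999999997
wrist card 226 0.0659 [array([-29.7,  -1.8]), array([ 18.2, 125.4]), np.float64(0.0)]
  jaw 394 [-80.3 -73.3 -66.3]
  ball 145 38.5 0.8 36.099999999999994
  ball 132 -31.0 0.6 44.5
```

The sleeve is steady at about 4.03 rad, the card is level and square at the bed, and the robot is clear.

```bash
python3 -c "
from h import *
print(hand_in())"
```

```text
the job is handed in; nothing more can be done
None
```

The card is clamped flat, heat sink up, between the jaws with the sleeve at about 4.03 rad and the arm clear; handed in at about 29 s, no verdict returned, and the jaw grip (roughly 30 N each) was inferred from the push force, not measured.

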